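# Set the shaker's timer by clicks and start it

### The arm

A 6-joint arm with a two-finger parallel gripper is mounted at the origin on the work surface; the furniture and walls round the work are solid. World frame = base frame: x ahead of the robot, y to its left, z up, the work surface at z = 0. Lengths are in mm, angles in rad, forces in N, time in s.
With the tool pointing down it reaches from about 350 to 775 mm from the base axis. Payload 7.3 kg.
Tool frame: the origin (TCP) lies at the very end of the fingers, on their centre line; the grasp point (between the pads) lies 19 mm behind it; z points along the fingers, y is the line along which they close (so a half turn about z gives the same grasp; the last joint's range is limited). The gripper opens to 92 mm and grips with 3 to 60 N. Pads are 19 mm wide; open, the fingers measure 130 mm over their backs; the gripper's body (75 mm by 190 mm) begins 47 mm behind the grasp point.
Start: joints at [-0.146, 0.342, 1.524, -0, 1.275, -0.146], TCP at [525.019, 0.019, 226.741] pointing down, gripper open.
Joint ranges: [-2.53, 2.53], [-0.77, 2.02], [0.04, 2.7], [-1, 4.14], [0.28, 2.66], [-3.11, 3.11]. Speed limits (rad/s): [2.57, 2.57, 3.14, 3.14, 3.14, 3.14].

### API

Orientations are given as [roll, pitch, yaw] about the fixed x, y, z axes, in that order (R = Rz(yaw) Ry(pitch) Rx(roll)).
In Python, from plant import bot gives the robot as it stands.
- The arm moves only by the tool apply_moves, never from a script. Its argument "motion" is text: rows parted by semicolons, each of 4 numbers parted by spaces: the shift along the tool's x, y, z in m, then the turn about the tool's z in degrees. A call has 1 to 8 rows; each row shifts and turns the commanded pose from where the row before left it, along the tool's axes as they then stand; what a row does not reach is not made up. A row lasts 1/8 s, in which the tool goes at most 62.5 mm and 10.7 degrees, less where a joint would pass 70% of its speed; a pose out of reach is approached as far as the arm can. A call with a gripper value outside its range is refused whole. "fingers" is the opening, from -1 (shut) to 1 (fully open), set as the call begins (left out, the last holds). The fingers move at their own pace and stop on an object; the grip force is fixed at half the most. Time passes only in rows, so rows that do not move let the fingers close. It gives the time, the measured TCP pose, the force, the opening and the grip force at its end, in the units of the state.
- bot.get_obs(): the state, without advancing time (a new reading comes with each control period).
- bot.capture(name): name is "scene" or "side" or "wrist"; returns a dict with "img" (480x640x3 uint8, blue, green, red), "range_z" (480x640 float32, mm along the optical axis (not along the pixel's ray), 0 where there is no reading), "fx", "fy", "cx", "cy" (pixels), "D" ([k1, k2, p1, p2, k3] as OpenCV has them; the pictures are not rectified), "world_from_camera" (4x4, takes a point from camera to world coordinates); the wrist camera has in their place "mount" (4x4, takes a point from camera to tool coordinates, whose origin is the TCP and whose axes are the flange's). Camera axes: x right, y down, z forward; pixel columns grow to the right and rows downward; lengths in mm; the calibration is good to about 2 mm. A picture is of the moment at which its call begins: read the wrist's pose just before it.
- bot.close_job(): hands the job in; it is judged then, once.
Trained networks look in a picture, given as the dict that the camera call returned (one of the last four; its "shot" number tells which), for a name from the list of things; names that differ only in an ending like _2 or _b are one class to them, and where a whole thing is asked for, a point or a joint stands for the part that bears it (a point fixed in the world has none). Each returns a list of dicts, best first, with "p" (0 to 1); they miss things now and then, are a little off and sometimes report something else, mostly with a low value. They report only what shows in the picture. A call takes as long as a camera call.
- bot.cut_out(picture, thing): "pixels" (480x640 bool, what is visible of it) and "point" ([column, row] in pixels, amid what is visible of it).
The state is a dict: "time": time; "joint_positions": joint angles; "dq": joint speeds; "tau": joint torques, N m; "tool_pos": TCP position; "tcp_rot": TCP orientation; "contact_force": force on the tool from outside, world axes, zero at the start; "moment": the same for the moment, N m; "grip_width": finger opening in mm; "finger_force": force on a finger pad.
Only numpy, scipy, OpenCV 4.12 (cv2) and the standard library are available. Lean on these libraries where they do the work, as an engineer would, in place of code of your own. Each camera call takes 0.05 s, during which the arm holds its last target. There are 200 camera calls.

### The job

On the control desk with the sloping panel, turn the bar knob clockwise by exactly three clicks from where it stands. Then press the round key gently just until it clicks and gives way, not down to its stop, and let it come up again. Leave the square key and the things standing around alone, and take the hand away at the end.

Things in the scene. Friction and masses are not known exactly. Their poses are not given: they have to be found in the camera images.
- desk: Fixed control desk of a plate shaker: white housing sloping 30 degrees on a black pedestal. Origin on the worktop, 85 mm below the middle of the panel surface; x level, away from the operator, y to the operator's left, z up. Overall footprint about 155 mm (x) by 250 mm (y); the panel's lower edge is 47 mm high, its upper edge 122 mm
- panel: The desk's white housing, 150 x 250 mm, 45 mm thick. Origin in the middle of its sloping face; x up the slope, y to the operator's left, z out of the face (towards the operator, 30 degrees from vertical). On the left is the bar knob (at y = 62 mm), on the right the round key (x = 30, y = -66) and below it the square key (x = -36, y = -66). The display between stands 3 mm proud
- knob_grip (a point): Point to grip: middle of the black knob's bar, on its axis, 30 mm above the panel. z is the axis, out of the panel; x runs along the bar to its white-lined end and turns with the knob. Bar 62 mm long, 15 thick, from 9 to 40 mm above the panel, on a skirt 68 mm across, 10 high. At the start x points 36 degrees left of up-slope (at the long dial mark), after three clicks 36 degrees right
- knob (a joint): Angle of the knob in rad, growing clockwise as seen facing the panel. One click is 24 degrees (0.419 rad), with a dial mark each; stops at -0.06 and 2.58. It starts at 0 and, let go, snaps to the nearest multiple of 0.419. Between clicks it resists with up to about 0.06 N m, which changes sign half way
- round_key_top (a point): Middle of the top face of the grey round key, 42 mm across. Its top stands 18 mm above the panel when up, in a black collar 52 mm across and 4 mm high. z points out of the panel, against the direction of pressing
- round_key (a joint): How far the round key is pressed, in m: 0 up, 0.010 on its hard stop. A dome key: 2.8 N to start moving, 7 N at 3.2 mm, then it gives way (the click): 6.2 N at 4.5 mm, 5 N at 5.5 mm, 3 N at 8 mm, then it stiffens to 5.3 N at 10 mm. It springs up when let go. The click is made by 4.5 mm; beyond 9.3 mm it is pressed too far
- square_key_top (a point): Middle of the top face of the grey square key, 38 x 38 mm, top 18 mm above the panel, 66 mm down the slope from the round key
- square_key (a joint): How far the square key is pressed, in m (0 up, 0.010 down); the same kind of key. To be left alone
- label_roll: white roll of labels lying flat, 58 mm across, 26 mm high; origin at the centre of its underside. Bystander
- amber_bottle: brown glass bottle, 48 mm across, 95 mm high; origin at the centre of its underside. Bystander
- wash_bottle: white squeeze wash bottle with a bent spout, 68 mm across, 186 mm high; origin under its middle. Bystander
- glass_beaker: clear beaker, 75 mm across, 86 mm high; origin at the centre of its underside. Bystander

How it is judged:
By the outcome, as a careful person would: the job done as asked, in the order asked, and still so for the second after the job is handed in, with the robot touching nothing.
It also fails if it takes over 64 s, if anything falls off the work surface, if the arm or the gripper's body presses on something with over 40 N, if the wrist force passes 120 N, or if a joint passes its speed limit or range.

## Working session

There is one attempt and no reset: what is moved stays moved. The work goes in short steps, Python scripts to look and compute and a tool call to move; the robot and the scene stay as the last step left them, time stands still between calls to the robot, and variables do not carry over. Pictures are saved under pics/ and viewed, at most 10 in all, crops included, and the job is handed in when it is done.

Besides the shell and the picture viewer there is one more tool, called after "Emit:" by a JSON object that holds its "op" and its "data", one argument or row to a line. apply_moves: Moves the arm, as the interface text tells. Its arguments: {"type":"object","properties":{"motion":{"type":"string"},"fingers":{"type":"number"}},"required":["motion"]}

```bash
ls; mkdir -p pics; cat > h.py <<'E'
import numpy as np, cv2
from plant import bot
from scipy.spatial.transform import Rotation as R
def pts(c,mask,T=None):
    v,u=np.nonzero(mask&(c["range_z"]>0)); z=c["range_z"][v,u]
    K=np.array([[c["fx"],0,c["cx"]],[0,c["fy"],c["cy"]],[0,0,1.]])
    n=cv2.undistortPoints(np.c_[u,v].astype(float).reshape(-1,1,2),K,np.array(c["D"],float)).reshape(-1,2)
    T=np.array(c["world_from_camera"]) if T is None else T
    return np.c_[n*z[:,None],z]@T[:3,:3].T+T[:3,3]
E
python3 - <<'E'
from h import *
print(bot.get_obs())
for n in("scene","side"):
    c=bot.capture(n); cv2.imwrite(f"pics/{n}0.png",c["img"])
    for t in("desk","panel","knob_grip","round_key_top","square_key_top","label_roll","amber_bottle","wash_bottle","glass_beaker"):
        r=bot.cut_out(c,t)
        if r:
            m=r[0]["pixels"]; P=pts(c,m)
            print(n,t,round(r[0]["p"],2),r[0]["point"],m.sum(),np.median(P,0).round(1) if len(P) else None, np.percentile(P,[2,98],axis=0).round(0).tolist() if len(P) else None)
E
```

```text
pics
{'time': 0.0, 'joint_positions': array([-1.46014881e-01,  3.42718277e-01,  1.52500983e+00, -4.17547417e-05,
        1.27541483e+00, -1.46023891e-01]), 'dq': array([-0.00080381, -0.00025142,  0.00011517, -0.00053212, -0.00033012,
       -0.00046711]), 'tau': array([ 7.61924657e-04, -4.31245601e+01, -2.44219762e+01,  7.17750052e-02,
        5.59406646e-02, -1.04314388e-04]), 'tool_pos': array([5.24588848e+02, 6.20676633e-02, 2.26049790e+02]), 'tcp_rot': array([-3.14005306e+00, -1.86072177e-04,  1.57081738e+00]), 'contact_force': array([-0.28972284,  0.10229746, -0.05727368]), 'moment': array([-0.02720816,  0.01958797, -0.06384107]), 'finger_force': 0.0, 'grip_width': 91.78606911353695}
scene desk 0.58 [278.1, 214.8] 5327 [476.  244.3  81.5] [[391.0, 155.0, 10.0], [582.0, 356.0, 120.0]]
scene panel 0.65 [277.2, 209.0] 4812 [481.8 245.8  85.1] [[393.0, 154.0, 24.0], [585.0, 358.0, 120.0]]
scene knob_grip 0.87 [259.0, 204.2] 540 [448.2 288.5  96.4] [[429.0, 264.0, 74.0], [485.0, 328.0, 128.0]]
scene round_key_top 0.49 [311.6, 201.0] 215 [542.4 195.6 112.6] [[527.0, 181.0, 95.0], [560
[... 730 characters left out ...]
396.0, 148.0, 40.0], [607.0, 360.0, 123.0]]
side knob_grip 0.68 [294.6, 185.6] 449 [454.5 283.6 101.1] [[432.0, 264.0, 78.0], [485.0, 315.0, 130.0]]
side square_key_top 0.74 [413.6, 296.4] 1255 [ 624.2 -112.2   56.6] [[591.0, -145.0, 11.0], [656.0, -76.0, 86.0]]
side label_roll 0.67 [248.9, 226.5] 389 [319.  247.1  24.7] [[294.0, 231.0, 2.0], [345.0, 286.0, 30.0]]
side amber_bottle 0.58 [400.8, 332.6] 881 [ 548.1 -203.7   61.8] [[534.0, -215.0, 4.0], [574.0, -178.0, 98.0]]
side wash_bottle 0.57 [335.2, 339.0] 2249 [ 407.4 -222.9  102.9] [[380.0, -251.0, 6.0], [463.0, -171.0, 183.0]]
side glass_beaker 0.89 [414.9, 295.3] 1301 [ 624.8 -111.1   56.1] [[591.0, -146.0, 5.0], [657.0, -76.0, 87.0]]
```

```bash
cat >> h.py <<'E'
def plane(P):
    rng=np.random.default_rng(0); best=None
    for _ in range(400):
        a,b,c=P[rng.choice(len(P),3,False)]; n=np.cross(b-a,c-a); l=np.linalg.norm(n)
        if l<1: continue
        n=n/l; s=abs((P-a)@n)<2
        if best is None or s.sum()>best.sum(): best=s
    Q=P[best]; m=Q.mean(0); n=np.linalg.svd(Q-m,full_matrices=False)[2][2]; n*=np.sign(n[2])
    return m,n,best
E
python3 - <<'E'
from h import *
o=bot.get_obs(); 
for n in("scene","side","wrist"):
    c=bot.capture(n)
    T=None
    if n=="wrist":
        T=np.eye(4);T[:3,:3]=R.from_euler("xyz",o["tcp_rot"]).as_matrix();T[:3,3]=o["tool_pos"]; print(c["mount"].round(3) if hasattr(c["mount"],"round") else c["mount"]); T=T@np.array(c["mount"])
        cv2.imwrite("pics/wrist0.png",c["img"])
    r=bot.cut_out(c,"panel")
    if not r: continue
    P=pts(c,r[0]["pixels"],T); m,nn,s=plane(P)
    print(n,m.round(1),nn.round(3),np.degrees(np.arccos(nn[2])).round(1),"yaw",np.degrees(np.arctan2(-nn[1],-nn[0])).round(1),s.mean())
a=cv2.imread("pics/scene0.png")[130:330,180:460];b=cv2.imread("pics/side0.png")[130:330,180:460]
cv2.imwrite("pics/a.png",cv2.resize(np.vstack([a,b]),None,fx=1.45*1.0,fy=1.45))
E
```

```text
scene [485.9 254.1  84.2] [-0.423 -0.263  0.867] 29.9 yaw 31.9 0.4140024281667341
side [490.3 248.1  84.9] [-0.419 -0.268  0.867] 29.8 yaw 32.6 0.4489687995769434
[[ 1.00000e-03 -9.69000e-01 -2.49000e-01  6.67720e+01]
 [ 1.00000e+00  1.00000e-03 -1.00000e-03 -3.03000e-01]
 [ 1.00000e-03 -2.49000e-01  9.69000e-01 -1.57949e+02]
 [ 0.00000e+00  0.00000e+00  0.00000e+00  1.00000e+00]]
wrist [535.3 161.   78.8] [-0.418 -0.274  0.866] 30.0 yaw 33.3 0.6255315797763428
```

View pics/a.png

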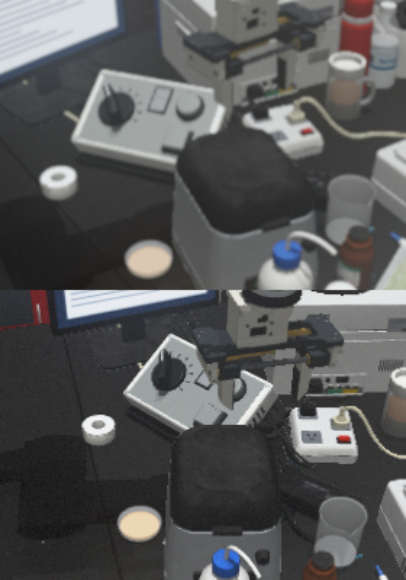

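View pics/wrist0.png

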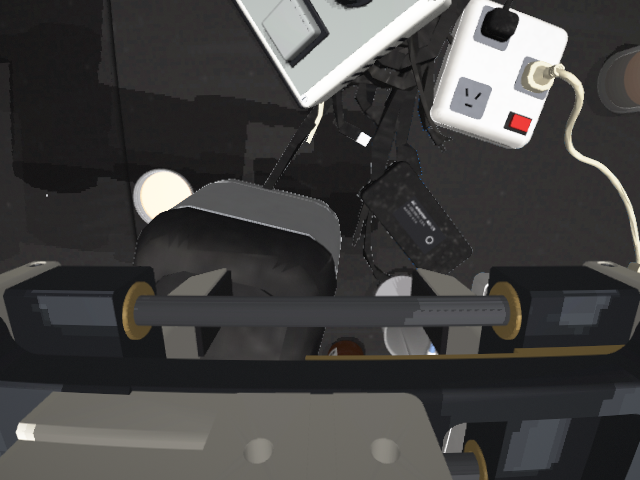

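Scene view: desk at top left, with the knob's white line pointing up-left. The gripper hides the keys in the side view. The wrist view shows the desk corner at (300,60) and the black-capped machine at (240,280). I'll check heights along the path next.

```bash
python3 - <<'E'
from h import *
for n in("scene","side"):
    c=bot.capture(n); P=pts(c,np.ones((480,640),bool))
    print(n, "fx",c["fx"])
    for x in range(200,760,50):
        print(x,[int(np.percentile(Q[:,2],99)) if len(Q:=P[(abs(P[:,0]-x-25)<25)&(abs(P[:,1]-y-25)<25)])>3 else None for y in range(-100,500,50)])
E
```

```text
scene fx 510.17997484526535
200 [2, 640, 642, 2, 618, 606, 2, 1, 3, 2, 2, 3]
250 [2, 636, 614, 2, 2, 2, 25, 27, 2, 3, 3, 309]
300 [2, 629, 577, 2, 2, 3, 27, 28, 4, 2, 4, 309]
350 [195, 624, 552, 3, 3, 2, 3, 53, 64, 3, 3, 307]
400 [575, 614, 335, 2, 3, 5, 62, 123, 127, 97, 6, 303]
450 [583, 579, 575, 577, 77, 88, 87, 119, 128, 120, None, 101]
500 [588, 586, 589, 589, None, 115, 121, 121, 120, None, None, None]
550 [569, 412, 583, None, 91, 120, 124, 122, None, None, None, None]
600 [86, 335, 335, None, None, 90, 58, None, None, None, None, 4]
650 [85, 36, 35, 37, 39, 58, 57, 210, 303, 317, 317, 210]
700 [105, 2, 3, 43, 81, 54, 60, 124, 306, 324, 327, 214]
750 [98, 2, 3, 45, 80, 37, 4, 205, None, 323, 327, 319]
side fx 488.04421069809194
200 [4, 644, 644, 4, 4, 600, 4, 4, 5, 5, 6, 6]
250 [4, 643, 618, 4, 4, 3, 26, 28, 4, 6, 6, 311]
300 [4, 640, 582, 4, 4, 4, 29, 30, 6, 5, 5, 311]
350 [197, 634, 633, 4, 4, 4, 4, 55, 64, 5, 4, 309]
400 [577, 622, 628, 617, 4, 4, 64, 124, 130, 100, 5, 302]
450 [582, 580, 576, 579, None, 90, 86, 123, 132, 123, None, 281]
500 [591, 589, 591, 591, 83, 109, 102, 111, 122, 122, None, None]
550 [571, 479, 584, 33, 91, 123, 125, None, None, None, None, None]
600 [86, 337, 337, 35, 58, 121, 60, None, None, None, 4, None]
650 [85, 37, 36, 38, 40, 59, 55, 209, 96, 61, 24, None]
700 [105, 4, 4, 44, 80, 58, 61, 285, 306, 317, None, None]
750 [98, 2, 4, 45, 83, 39, 4, 280, 303, 319, 324, None]
```

```bash
python3 - <<'E'
from h import *
c=bot.capture("wrist"); print(c["fx"],c["cx"],c["cy"])
E
```

```text
331.5927810467607 321.3910575991089 238.9255878612712
```

Emit:
{"op": "apply_moves", "data": {
  "motion": "0.04 -0.013 0 0;0.04 -0.013 0 0;0.04 -0.013 0 0;0.04 -0.013 0 0;0.03 -0.013 0 0;0 0 0 8.7;0 0 0 8.7;0 0 0 0"
}}

```text
time: 2.45
tool_pos: [460.0, 190.1, 226.8]
tcp_rot: [3.141, -0.0, 1.269]
contact_force: [-0.6, 0.6, -0.6]
grip_width: 91.6
finger_force: 0.0
```

```bash
cat > loc.py <<'E'
from h import *
import sys
o=bot.get_obs(); print(o["time"],o["tool_pos"].round(1),o["tcp_rot"].round(4))
T=np.eye(4);T[:3,:3]=R.from_euler("xyz",o["tcp_rot"]).as_matrix();T[:3,3]=o["tool_pos"]
for n in("wrist","scene","side"):
    c=bot.capture(n); W=T@np.array(c["mount"]) if n=="wrist" else None
    cv2.imwrite(f"pics/{n}{sys.argv[1]}.png",c["img"])
    r=bot.cut_out(c,"panel")
    if r:
        P=pts(c,r[0]["pixels"],W); m,nn,s=plane(P); yaw=np.degrees(np.arctan2(-nn[1],-nn[0]))
        print(n,m.round(1),nn.round(3),"tilt",np.degrees(np.arccos(nn[2])).round(1),"yaw",yaw.round(1))
        psi=np.radians(yaw); y=np.array([-np.sin(psi),np.cos(psi),0]); x=np.cross(y,nn)
        if n=="wrist": np.savez("fr.npz",x=x,y=y,n=nn,m=m)
        for t in("knob_grip","round_key_top","square_key_top"):
            r=bot.cut_out(c,t)
            if not r: continue
            P=pts(c,r[0]["pixels"],W); h=(P-m)@nn; q=P-h[:,None]*nn
            lo,hi=(38,43) if t=="knob_grip" else (15,21)
            k=(h>lo)&(h<hi); Q=np.c_[(P-m)@x,(P-m)@y,h][k]
            if len(Q)<10: print(t,"few",np.percentile(h,[5,50,95])); continue
            (cu,cv),(w,l),a=cv2.minAreaRect(Q[:,:2].astype(np.float32))
            ctr=m+cu*x+cv*y   # on plane
            print(t,round(r[0]["p"],2),r[0]["point"],len(Q),"h",np.median(Q[:,2]).round(1),"rect",round(w,1),round(l,1),round(a,1),"plane pt",ctr.round(1))
E
python3 loc.py 1
```

```text
2.45 [460.  190.1 226.8] [ 3.1414 -0.      1.2687]
wrist [497.6 261.5  92. ] [-0.421 -0.27   0.866] tilt 30.0 yaw 32.7
knob_grip 0.83 [279.8, 108.1] 1188 h 39.4 rect 60.9 14.8 34.6 plane pt [460.4 300.4  86. ]
round_key_top 0.72 [344.8, 138.2] 3263 h 17.3 rect 105.1 169.7 8.5 plane pt [488.8 236.2  79.8]
square_key_top 0.58 [364.7, 234.9] 1246 h 17.1 rect 37.3 38.9 89.9 plane pt [503.  175.6  67.8]
scene [489.5 249.7  84.2] [-0.428 -0.267  0.863] tilt 30.3 yaw 32.0
knob_grip 0.95 [258.4, 205.0] 67 h 40.1 rect 57.4 14.5 40.1 plane pt [459.  295.7  83.3]
round_key_top 0.73 [299.8, 224.8] 174 h 17.3 rect 38.1 39.1 0.2 plane pt [502.6 173.   66.9]
square_key_top 0.61 [302.2, 227.1] 176 h 17.3 rect 38.1 39.1 0.2 plane pt [502.6 173.   66.9]
side [495.3 249.2  87.7] [-0.423 -0.27   0.865] tilt 30.1 yaw 32.5
knob_grip 0.56 [295.5, 187.4] 77 h 39.5 rect 63.6 14.8 36.4 plane pt [461.8 298.   86.5]
round_key_top 0.56 [336.0, 194.3] 128 h 17.2 rect 35.8 39.0 23.7 plane pt [552.1 202.9 101.1]
square_key_top 0.59 [322.5, 215.5] 145 h 17.5 rect 35.6 37.0 7.1 plane pt [505.6 173.1  69. ]
```

View pics/wrist1.png

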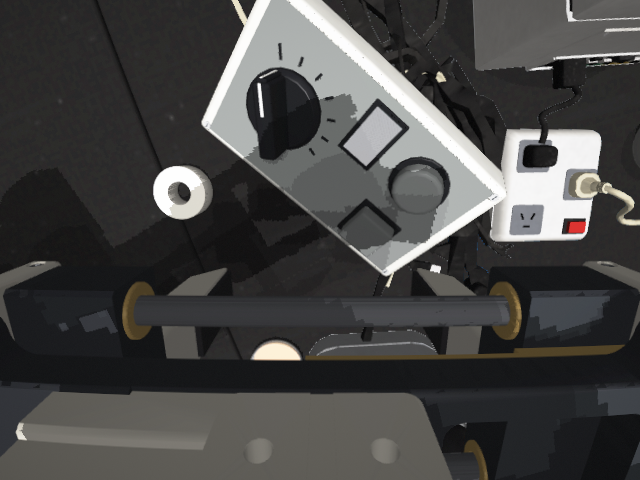

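The wrist view shows the knob at (283,110) with its white line at the upper-left dial mark, the round key at (418,187) and the square key at (368,228). The frames agree to about 2 mm: knob foot near (460.4, 299.3, 85.3), yaw 32.7°.

Emit:
{"op": "apply_moves", "data": {
  "motion": "0.03 -0.014 0 0;0.03 -0.014 0 0;0.0315 -0.015 0 0;0 0 0.03 0;0 0 0.03 0;0 0 0 0;0 0 0 0;0 0 0 0",
  "fingers": -0.26
}}

```text
time: 4.2
tool_pos: [447.2, 290.4, 168.1]
tcp_rot: [3.14, -0.002, 1.267]
contact_force: [0.4, 0.6, 0.2]
grip_width: 34.2
finger_force: 0.0
```

```bash
python3 - <<'E'
from h import *
o=bot.get_obs();print(o["tool_pos"].round(1),o["joint_positions"].round(2),o["contact_force"].round(1))
c=bot.capture("side");cv2.imwrite("pics/s2.png",cv2.resize(c["img"][100:280,200:420],None,fx=3,fy=3))
E
```

```text
[447.2 290.4 168.1] [ 0.43  0.41  1.59 -0.    1.14  0.74] [0.4 0.6 0.2]
```

View pics/s2.png

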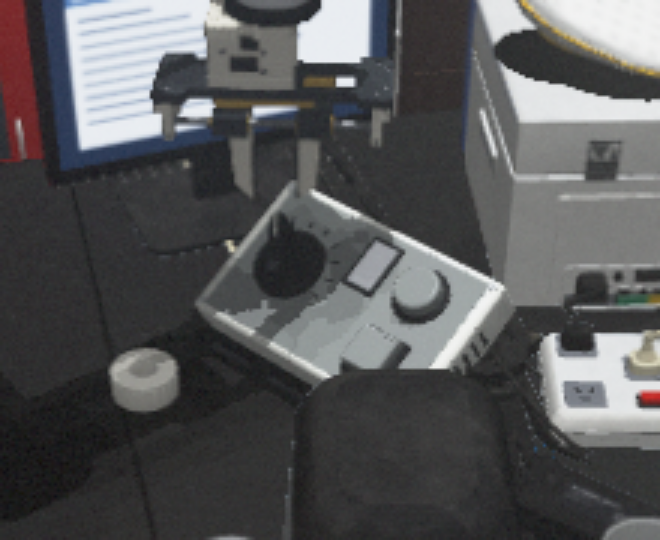

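The fingers are at (245,190) and (308,190), straddling the bar at (283,230) from above. I'll descend now.

Emit:
{"op": "apply_moves", "data": {
  "motion": "0 0 0.015 0;0 0 0.015 0;0 0 0.01 0;0 0 0.01 0;0 0 0.005 0;0 0 0.005 0;0 0 0 0"
}}

```text
time: 5.12
tool_pos: [446.3, 290.2, 106.5]
tcp_rot: [-3.141, 0.0, 1.267]
contact_force: [-0.0, -0.3, 0.3]
grip_width: 34.1
finger_force: 0.0
```

Emit:
{"op": "apply_moves", "data": {
  "motion": "0 0 0 0;0 0 0 0;0 0 0 0;0 0 0 0;0 0 0 0;0 0 0 0",
  "fingers": -1
}}

```text
time: 5.88
tool_pos: [447.1, 290.2, 107.0]
tcp_rot: [3.14, -0.001, 1.267]
contact_force: [5.0, -1.3, -2.4]
grip_width: 17.6
finger_force: 27.6
```

Emit:
{"op": "apply_moves", "data": {
  "motion": "0 0 0 5;0 0 0 5;0 0 0 5;0 0 0 5;0 0 0 0"
}}

```text
time: 6.5
tool_pos: [446.2, 289.7, 107.5]
tcp_rot: [3.141, 0.001, 0.918]
contact_force: [0.1, -4.4, 6.0]
grip_width: 15.9
finger_force: 29.3
```

```bash
python3 -c "
from plant import bot
o=bot.get_obs();print(o['moment'],o['contact_force'],o['joint_positions'])"
```

```text
[-0.78083444 -0.26648204 -0.10902317] [ 0.0943012  -4.43670867  5.97442206] [ 4.32171594e-01  4.80520582e-01  1.66789866e+00 -8.21208428e-04
  9.93406325e-01  1.08581825e+00]
```

Emit:
{"op": "apply_moves", "data": {
  "motion": "0 0 0 5;0 0 0 5;0 0 0 5;0 0 0 5;0 0 0 5;0 0 0 5;0 0 0 0"
}}

```text
time: 7.38
tool_pos: [445.7, 290.3, 106.9]
tcp_rot: [-3.141, 0.001, 0.396]
contact_force: [-0.5, -1.2, 2.6]
grip_width: 15.0
finger_force: 30.9
```

Emit:
{"op": "apply_moves", "data": {
  "motion": "0 0 0 5;0 0 0 5;0 0 0 5;0 0 0 5;0 0 0 5;0 0 0 5;0 0 0 0;0 0 0 0"
}}

```text
time: 8.38
tool_pos: [445.0, 290.9, 107.6]
tcp_rot: [-3.141, 0.002, -0.126]
contact_force: [-4.8, 0.4, 10.2]
grip_width: 17.0
finger_force: 32.8
```

Emit:
{"op": "apply_moves", "data": {
  "motion": "0 0 0 0;0 0 0 0;0 0 0 0;0 0 -0.015 0;0 0 -0.025 0;0 0 -0.03 0;0 0 -0.03 0;0 0 -0.02 0",
  "fingers": -0.26
}}

```text
time: 9.38
tool_pos: [446.8, 290.3, 229.3]
tcp_rot: [-3.14, -0.002, -0.129]
contact_force: [0.1, -0.2, -0.1]
grip_width: 33.9
finger_force: 0.0
```

Emit:
{"op": "apply_moves", "data": {
  "motion": "-0.003 0.03 0 0;-0.003 0.03 0 0;-0.003 0.028 0 0;0 0 0 -10;0 0 0 -10;0 0 0 -10;0 0 0 -10;0 0 0 0",
  "fingers": -1
}}

```text
time: 10.38
tool_pos: [426.2, 204.1, 227.6]
tcp_rot: [3.141, -0.001, 0.567]
contact_force: [-0.5, 0.6, 0.1]
grip_width: 0.5
finger_force: 0.0
```

```bash
python3 loc.py 3
```

```text
10.375 [426.2 204.1 227.6] [ 3.1413e+00 -1.0000e-03  5.6750e-01]
wrist [503.1 256.   92.9] [-0.419 -0.269  0.867] tilt 29.9 yaw 32.7
knob_grip 0.77 [245.5, 139.8] 1086 h 39.4 rect 14.3 62.2 54.5 plane pt [461.  299.2  86. ]
round_key_top 0.76 [405.8, 107.6] 2018 h 17.4 rect 40.0 40.7 12.9 plane pt [550.9 206.3 100.6]
square_key_top 0.58 [392.1, 183.3] 1398 h 17.6 rect 37.3 38.7 89.1 plane pt [502.6 175.1  67.5]
scene [489.5 250.4  85. ] [-0.422 -0.264  0.867] tilt 29.8 yaw 32.1
knob_grip 0.57 [259.4, 203.5] 51 h 39.3 rect 13.4 57.7 57.5 plane pt [459.2 295.9  84.1]
round_key_top 0.73 [311.6, 201.9] 141 h 17.2 rect 39.9 36.4 62.9 plane pt [549.3 203.5  99.8]
square_key_top 0.72 [301.9, 227.1] 162 h 16.9 rect 37.8 35.4 0.6 plane pt [502.1 172.9  67.5]
side [496.1 249.5  88.2] [-0.421 -0.27   0.866] tilt 30.0 yaw 32.7
knob_grip 0.74 [294.6, 184.4] 80 h 39.9 rect 16.5 61.3 51.7 plane pt [462.8 298.1  87.2]
round_key_top 0.56 [337.9, 193.7] 142 h 17.4 rect 38.7 37.2 32.2 plane pt [552.  204.2 101.3]
square_key_top 0.74 [321.0, 216.1] 156 h 17.6 rect 37.9 38.2 86.8 plane pt [503.2 173.8  68. ]
```

View pics/wrist3.png

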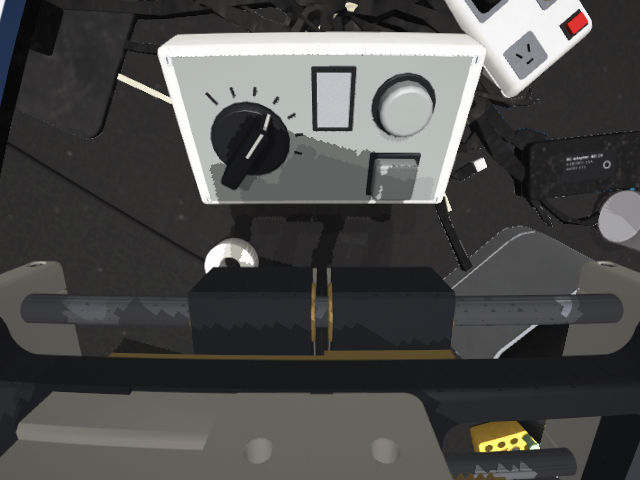

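The wrist view shows the white line near (265,120) at the fourth dial mark. The bar measures 35.5° right of up-slope, so that is three clicks. The round key is at (405,107), and I'll go there next.

Emit:
{"op": "apply_moves", "data": {
  "motion": "0.027 0.022 0 0;0.027 0.022 0 0;0.0277 0.0217 0 0;0 0 0.03 0;0 0 0.03 0;0 0 0.025 0;0 0 0.016 0;0 0 0 0"
}}

```text
time: 12.12
tool_pos: [529.8, 192.7, 124.8]
tcp_rot: [-3.141, 0.002, 0.569]
contact_force: [-0.9, 0.3, 0.8]
grip_width: 0.6
finger_force: 0.0
```

Emit:
{"op": "apply_moves", "data": {
  "motion": "0.0015 0 0.0026 0;0.0015 0 0.0026 0;0 0 0 0"
}}

```text
time: 12.5
tool_pos: [533.1, 194.5, 120.9]
tcp_rot: [3.141, -0.001, 0.569]
contact_force: [-0.1, -0.7, 0.5]
grip_width: 0.4
finger_force: 0.0
```

Emit:
{"op": "apply_moves", "data": {
  "motion": "0.0005 0 0.00087 0;0.0005 0 0.00087 0;0 0 0 0"
}}

```text
time: 12.88
tool_pos: [533.7, 194.9, 118.8]
tcp_rot: [3.142, -0.0, 0.569]
contact_force: [0.6, 0.6, -0.5]
grip_width: 0.5
finger_force: 0.0
```

Emit:
{"op": "apply_moves", "data": {
  "motion": "0.0005 0 0.00087 0;0 0 0 0"
}}

```text
time: 13.12
tool_pos: [534.1, 195.2, 117.9]
tcp_rot: [3.142, -0.0, 0.569]
contact_force: [0.1, -0.7, -0.2]
grip_width: 0.3
finger_force: 0.0
```

Emit:
{"op": "apply_moves", "data": {
  "motion": "0.0005 0 0.00087 0;0 0 0 0"
}}

```text
time: 13.38
tool_pos: [534.5, 195.4, 117.0]
tcp_rot: [-3.142, 0.0, 0.569]
contact_force: [1.0, 0.3, 0.9]
grip_width: 0.3
finger_force: 0.0
```

Emit:
{"op": "apply_moves", "data": {
  "motion": "0.0005 0 0.00087 0;0 0 0 0"
}}

```text
time: 13.62
tool_pos: [535.0, 195.7, 116.1]
tcp_rot: [3.142, 0.0, 0.569]
contact_force: [0.3, -0.3, 0.9]
grip_width: 0.5
finger_force: 0.1
```

Emit:
{"op": "apply_moves", "data": {
  "motion": "0.0005 0 0.00087 0;0 0 0 0"
}}

```text
time: 13.88
tool_pos: [535.3, 195.9, 115.5]
tcp_rot: [3.141, 0.0, 0.569]
contact_force: [-1.9, 0.3, 2.8]
grip_width: 0.3
finger_force: 1.4
```

Emit:
{"op": "apply_moves", "data": {
  "motion": "0.0005 0 0.00087 0;0 0 0 0"
}}

```text
time: 14.12
tool_pos: [535.8, 196.2, 114.6]
tcp_rot: [3.141, -0.0, 0.569]
contact_force: [-1.6, -1.6, 3.7]
grip_width: -0.0
finger_force: 2.2
```

Emit:
{"op": "apply_moves", "data": {
  "motion": "0.0005 0 0.00087 0;0 0 0 0"
}}

```text
time: 14.38
tool_pos: [536.2, 196.5, 113.7]
tcp_rot: [3.141, -0.0, 0.569]
contact_force: [-1.7, -1.5, 4.6]
grip_width: 0.2
finger_force: 2.9
```

Emit:
{"op": "apply_moves", "data": {
  "motion": "0.0005 0 0.00087 0;0 0 0 0"
}}

```text
time: 14.62
tool_pos: [536.6, 196.7, 112.9]
tcp_rot: [3.141, 0.0, 0.569]
contact_force: [-3.1, -2.0, 6.3]
grip_width: 0.4
finger_force: 3.3
```

Emit:
{"op": "apply_moves", "data": {
  "motion": "0.0005 0 0.00087 0;0 0 0 0"
}}

```text
time: 14.88
tool_pos: [537.0, 197.0, 112.0]
tcp_rot: [3.141, 0.0, 0.569]
contact_force: [-2.4, -1.9, 5.8]
grip_width: 0.4
finger_force: 3.3
```

Emit:
{"op": "apply_moves", "data": {
  "motion": "0.0005 0 0.00087 0;0 0 0 0"
}}

```text
time: 15.12
tool_pos: [537.5, 197.3, 111.1]
tcp_rot: [3.141, -0.0, 0.569]
contact_force: [-1.4, -0.6, 5.6]
grip_width: 0.3
finger_force: 2.7
```

The force peaked at about 7.3 N and has dropped to 5.8 N. I'll go 1 mm further for certainty.

Emit:
{"op": "apply_moves", "data": {
  "motion": "0.0005 0 0.00087 0;0 0 0 0"
}}

```text
time: 15.38
tool_pos: [538.0, 197.6, 109.9]
tcp_rot: [3.142, -0.0, 0.569]
contact_force: [-1.8, -0.2, 3.2]
grip_width: -0.2
finger_force: 1.7
```

Emit:
{"op": "apply_moves", "data": {
  "motion": "-0.001 0 -0.00174 0;-0.002 0 -0.0035 0;-0.0035 0 -0.006 0;-0.005 0 -0.0087 0;-0.005 0 -0.02 0;0 0 -0.04 0;0 0 -0.04 0;0 0 0 0"
}}

```text
time: 16.38
tool_pos: [525.5, 189.0, 233.8]
tcp_rot: [3.139, -0.007, 0.569]
contact_force: [0.1, 0.5, 0.2]
grip_width: 0.4
finger_force: 0.0
```

Emit:
{"op": "apply_moves", "data": {
  "motion": "-0.03 -0.02 0 0;-0.03 -0.02 0 0;-0.03 -0.02 0 0;0 0 0 0;0 0 0 0"
}}

```text
time: 17.0
tool_pos: [416.3, 190.8, 230.0]
tcp_rot: [3.141, -0.001, 0.569]
contact_force: [0.1, -0.2, 0.6]
grip_width: 0.6
finger_force: 0.0
```

```bash
python3 loc.py 4; python3 -c "
from plant import bot;print(bot.get_obs()['contact_force'])"
```

```text
17.0 [416.3 190.8 230. ] [ 3.1413e+00 -6.0000e-04  5.6900e-01]
wrist [502.5 255.2  92.4] [-0.419 -0.269  0.867] tilt 29.9 yaw 32.7
knob_grip 0.6 [238.9, 125.7] 1135 h 39.4 rect 14.3 60.1 53.9 plane pt [461.4 299.   86.1]
round_key_top 0.63 [398.6, 89.6] 2136 h 17.4 rect 40.3 40.4 6.6 plane pt [551.  206.  100.6]
square_key_top 0.86 [387.0, 168.3] 1452 h 17.5 rect 37.1 38.8 89.6 plane pt [502.9 175.1  67.7]
scene [490.4 250.4  84.6] [-0.422 -0.266  0.867] tilt 29.9 yaw 32.2
knob_grip 0.81 [259.3, 207.0] 70 h 40.1 rect 14.3 57.8 53.0 plane pt [459.8 296.7  83.8]
round_key_top 0.53 [311.7, 199.7] 146 h 17.7 rect 37.7 37.4 30.9 plane pt [550.6 203.4  99.5]
square_key_top 0.56 [301.3, 227.3] 167 h 17.4 rect 37.5 37.2 2.2 plane pt [502.6 172.8  66.7]
side [494.4 250.3  87.8] [-0.428 -0.272  0.862] tilt 30.5 yaw 32.5
round_key_top 0.54 [340.4, 193.5] 121 h 17.3 rect 37.1 37.7 7.4 plane pt [552.  203.3 101.5]
square_key_top 0.72 [321.9, 214.8] 142 h 17.7 rect 36.0 36.8 89.2 plane pt [503.8 173.3  68.1]
[0.6336091  0.65531757 0.52394523]
```

View pics/wrist4.png

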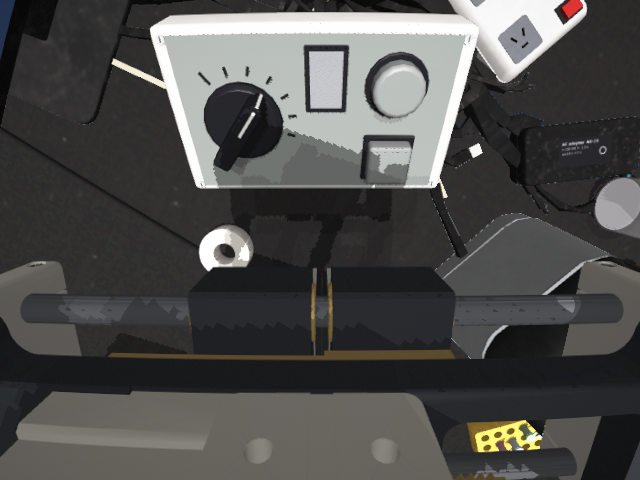

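The knob line near (258,105) sits at the fourth mark. The round key (398,88) is back up at 17.4 mm, the square key (387,165) is untouched, and the hand is clear. I'm handing in.

```bash
python3 -c "
from plant import bot;print(bot.close_job())"
```

```text
the job is handed in; nothing more can be done
None
```

I turned the knob three clicks clockwise, then pressed the round key through its click to about 7 mm and let it come back up. The square key and the things around were left alone, the hand is clear, and the job was handed in at about 17 s; no verdict came back.

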